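# Fit the terminal block and barrier plate to a transformer chassis

## Robot

A 6-joint arm with a two-finger parallel gripper is mounted at the origin on the work surface. World frame = base frame: x ahead of the robot, y to its left, z up, the work surface at z = 0. Lengths are in mm, angles in rad, forces in N, time in s.
With the tool pointing down it reaches from about 350 to 725 mm from the base axis. Payload 4.3 kg.
Tool frame: the origin (TCP) lies on the centre line of the jaws, within the pads' length; the fingertips stand 19 mm ahead of it and the grasp point (between the pads) is the TCP; z points along the fingers, y is the line along which they close (so a half turn about z gives the same grasp; the last joint's range is limited). The gripper opens to 85 mm and grips with 20 to 120 N. Pads are 22 mm wide; open, the fingers measure 114 mm over their backs; the gripper's body (76 mm by 85 mm) begins 54 mm behind the grasp point. The pads swing forward as they close: fully open they stand 13 mm farther back than shut.
Start: joints at [1.188, 0.377, 0.081, 1.274, 0, 1.46], TCP at [154.927, 553.771, 250.329] pointing down, gripper open.
Joint ranges: [-2.72, 2.72], [-0.84, 1.66], [-1.02, 1.22], [-1.77, 2.12], [-1.37, 1.28], [-3.14, 3.14]. Speed limits (rad/s): [2.57, 2.57, 3.14, 3.14, 3.14, 3.14].

## Interface

Orientations are given as a rotation vector (axis times angle).
In Python, from cell import robot gives the robot as it stands.
- The arm moves only by the tool carry_out, never from a script. Its argument "deltas" is a list that holds one entry, the list of rows, each a list of 6 numbers: the shift along the tool's x, y, z in mm, then the turn, a rotation vector about the tool's x, y, z in degrees. In form: [[[tx, ty, tz, rx, ry, rz], ...]]. A call has 1 to 8 rows; each row is the pose to reach, as a shift and turn from the pose commanded when the call began, along the tool's axes at that moment; what a row does not reach only later rows make up. A row lasts 1/8 s, in which the tool goes at most 62.5 mm and 10.7 degrees, less where a joint would pass 70% of its speed; a pose out of reach is approached as far as the arm can. A call with a gripper value outside its range is refused whole. "jaw" is the opening, from 0 (shut) to 1 (fully open), set as the call begins (left out, the last holds). The fingers move at their own pace and stop on an object; "squeeze" is the grip in N (left out, the last holds). Time passes only in rows, so rows that repeat a pose let the fingers close. It gives the time, the measured TCP pose, the force, the opening and the grip force at its end, in the units of the state.
- robot.get_state(): the state, without advancing time (a new reading comes with each control period).
- robot.capture(name): name is "side" or "top"; returns a dict with "img" (480x640x3 uint8, red, green, blue), "z_map" (480x640 float32, mm along the optical axis (not along the pixel's ray), 0 where there is no reading), "K" (3x3 intrinsics, pixels), "pose" (4x4, takes a point from camera to world coordinates). Camera axes: x right, y up, looking along -z (the intrinsics and any distortion apply to the point x, -y, -z); pixel columns grow to the right and rows downward; lengths in mm; the calibration is good to about 2 mm. A picture is of the moment at which its call begins.
- robot.sign_off(): hands the job in; it is judged then, once.
The state is a dict: "time": time; "qpos": joint angles; "joint_velocities": joint speeds; "tau": joint torques, N m; "tool_pos": TCP position; "tool_rot": TCP orientation; "ft_force": force on the tool from outside, world axes, zero at the start; "ft_torque": the same for the moment, N m; "opening": finger opening in mm; "gripper_force": force on a finger pad.
Only numpy, scipy, OpenCV 4.12 (cv2) and the standard library are available. Lean on these libraries where they do the work, as an engineer would, in place of code of your own. Each camera call takes 0.05 s, during which the arm holds its last target. There are 200 camera calls.

## Task

Put the white terminal block into the rectangular recess of the blue transformer chassis and press it firmly down until its white rim is flush with the chassis top. Then take the orange barrier plate out of the grey rack and slide it edgewise, upright, fully home into the narrow slot of the chassis between the terminal block and the wound core. Do not disturb the coil, bottle, screwdriver and wire spool on the bench.

Things in the scene. Friction and masses are not known exactly. Their poses are not given: they have to be found in the camera images.
- chassis: Fixed transformer chassis, z up, origin under the centre of its steel base plate (150 x 240 x 12 mm). Its -y part is a blue housing, 140 mm (x) by 128 mm (y -120 to +8), flat top 62 mm above the bench, with the recess (near its -y edge) and the slot (next to the core), both long along x. Its +y part is a copper and yellow wound core, 104 mm across, centred at y = +64 mm, top 48 mm high.
- recess (a point): Centre of the mouth of the recess, at the level of the housing's top, 62 mm above the bench. The recess is 105 mm (its x) by 65 mm (its y). Axes parallel to the chassis. Inside is the brass seat plate (carrier).
- carrier (a joint): Brass seat plate on the floor of the recess, sliding stiffly down in it: 0 = up, its top 13 mm below the housing top; 0.012 m = bottomed, 25 mm below. Stays where it is left; the weight of the block does not move it. Pushing it down slowly takes about 12 to 15 N (more if fast). It starts within 4 mm of the top.
- slot (a point): Centre of the floor of the slot, 32 mm below the housing's top (30 mm above the bench). The slot is 105 mm long (its x), 13 mm wide (its y), and open at the top. Axes parallel to the chassis. It lies 64 mm to the +y side of the recess's centre.
- tblock: Loose terminal block, 250 g, lying right way up on the rubber pad. White base 100 (x) x 60 (y) x 25 mm high (its lowest 6 mm is 92 x 52), flat brass screw heads on its rim; green grip rib along x on its middle, 90 mm long, 28 mm wide (y), from 25 to 59 mm above the underside. Origin: centre of the underside; z up. The same when turned half round.
- tblock_rim (a point): Point on the block's centre line at the level of the top of its white base (the rim), 25 mm above the block's underside. Flush means that it is level with recess.
- barrier: Loose orange barrier plate, 90 g, 100 mm long (x), 8 mm thick (y), 80 mm tall (z), standing upright in the rack's middle slot. Origin: middle of its lower edge; z up. The same when turned half round.
- rack: Fixed grey slotted rack, 124 mm (x) by 88 mm (y), 40 mm high, with three slots along x, 26 mm apart, each 105 x 13 mm and 30 mm deep (floor 10 mm above the bench). The plate stands in the middle one and rises 50 mm above the rack. Origin: centre of the underside.
- pad: Fixed black rubber pad under the terminal block, 150 x 110 mm, 6 mm thick. Origin: centre of the underside.
- coil: Bystander: loose copper ring coil with yellow tape, 90 mm across, 36 mm high. Origin: centre of the underside.
- bottle: Bystander: white bottle with red cap, 48 mm across, 110 mm high. Origin: centre of the underside.
- driver: Bystander: red-handled screwdriver lying on the bench, 180 mm long along its x.
- spool: Bystander: brass-coloured wire spool standing upright, 72 mm across, 58 mm high. Origin: centre of the underside.
Things that resemble listed ones, but are neither listed nor needed, are in the scene too. Leave any turquoise look-alike of the tblock alone.

How it is judged:
By the outcome, as a careful person would: the job done as asked, in the order asked, and still so for the second after the job is handed in, with the robot touching nothing.
It also fails if it takes over 66 s, if anything falls off the work surface, if the arm or the gripper's body presses on something with over 40 N, if the wrist force passes 120 N, or if a joint passes its speed limit or range.

## Working session

There is one attempt and no reset: what is moved stays moved. The work goes in short steps, Python scripts to look and compute and a tool call to move; the robot and the scene stay as the last step left them, time stands still between calls to the robot, and variables do not carry over. Pictures are saved under pics/ and viewed, at most 10 in all, crops included, and the job is handed in when it is done.

Besides the shell and the picture viewer there is one more tool, called after ">>>" in YAML: its name, and indented under it one key for each argument. carry_out: Moves the arm, as the interface text tells. Its arguments: {"type":"object","properties":{"deltas":{"type":"array","items":{"type":"array","items":{"type":"array","items":{"type":"number"}}}},"jaw":{"type":"number"},"squeeze":{"type":"number"}},"required":["deltas"]}

```bash
mkdir -p pics; ls; python3 - <<'E'
from cell import robot
import cv2,numpy as np
for n in("top","side"):
    c=robot.capture(n); cv2.imwrite(f"pics/{n}0.png",c["img"][:,:,::-1]); np.savez(f"{n}0.npz",**c)
    print(n,c["K"].tolist(),c["pose"].round(3).tolist(),[k for k in c])
s=robot.get_state(); print(s)
E
```

```text
pics
top [[485.2916767085682, 0.0, 312.25200141003916], [0.0, 485.2916767085682, 233.47052323304177], [0.0, 0.0, 1.0]] [[0.019, 0.993, -0.119, 430.111], [-1.0, 0.018, -0.003, -52.452], [-0.001, 0.119, 0.993, 1255.343], [0.0, 0.0, 0.0, 1.0]] ['img', 'z_map', 'K', 'pose']
side [[445.74698288873566, 0.0, 314.68206213909156], [0.0, 445.74698288873566, 241.9421041843745], [0.0, 0.0, 1.0]] [[0.764, 0.489, -0.421, 114.674], [-0.645, 0.591, -0.484, -597.945], [0.012, 0.642, 0.767, 871.334], [0.0, 0.0, 0.0, 1.0]] ['img', 'z_map', 'K', 'pose']
{'time': 0.1, 'qpos': array([ 1.18766602e+00,  3.77990195e-01,  7.97657534e-02,  1.27441095e+00,
       -1.38458300e-05,  1.46051375e+00]), 'joint_velocities': array([-1.23111387e-03, -1.46441062e-03,  2.20305721e-03,  1.11643571e-04,
        6.24591956e-05, -9.06098209e-04]), 'tau': array([ 1.02262591e-03, -4.64695287e+01,  2.70581263e+01,  1.20280398e-02,
       -8.04540673e-05,  2.44655283e-07]), 'tool_pos': array([154.72710639, 553.21295793, 249.45659846]), 'tool_rot': array([-4.27200565e-01, -3.11197025e+00,  2.80624425e-03]), 'ft_force': array([ 0.23000579,  0.21792872, -0.24462838]), 'ft_torque': array([-0.02453425, -0.02225389,  0.00726997]), 'gripper_force': 0.0, 'opening': 85.34475027058672}
```

View pics/top0.png

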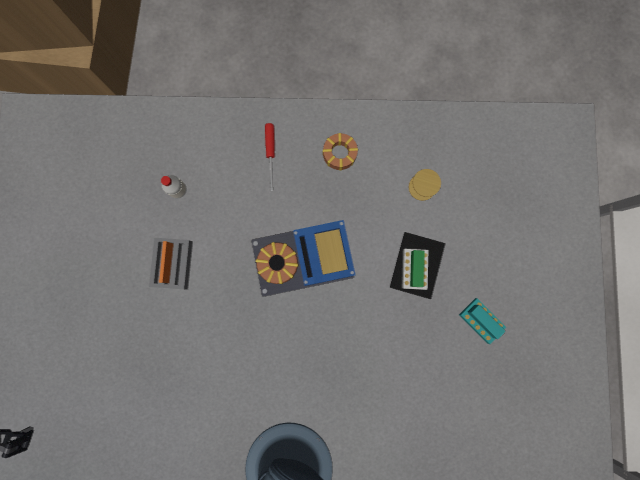

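View pics/side0.png

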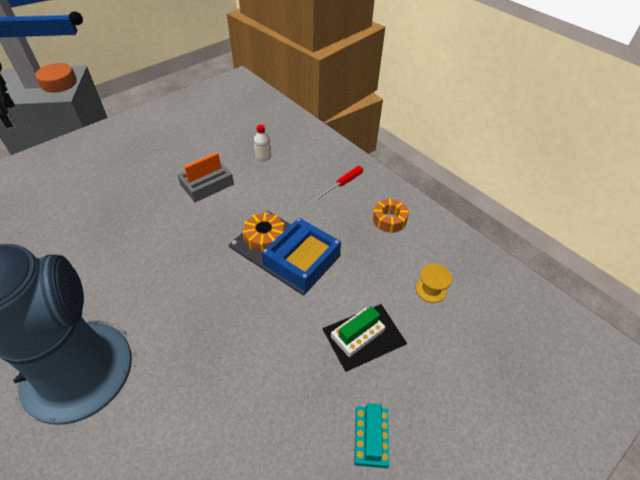

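The top view shows these. Wanted block: white/green on the black pad at (416,268), with a turquoise look-alike at (483,322). Chassis: recess at (331,252), slot at (306,257). Orange plate: in the rack at (165,262). Things it could be confused with: the loose coil at (340,152) against the core at (277,263), and the orange cylinder at (56,77) in the side view against the plate. I choose the green/white block on the pad and the orange plate in the grey rack.

```bash
cat > h.py <<'E'
import cv2,numpy as np
def ray(c,uv,z):
    """pixels (n,2) -> world points on plane z"""
    uv=np.asarray(uv,float).reshape(-1,2); K,P=c["K"],c["pose"]
    d=np.c_[(uv[:,0]-K[0,2])/K[0,0],-(uv[:,1]-K[1,2])/K[1,1],-np.ones(len(uv))]@P[:3,:3].T
    o=P[:3,3]; t=(z-o[2])/d[:,2]; return o+d*t[:,None]
def cloud(c):
    """world point of each pixel from the depth map"""
    h,w=c["z_map"].shape; u,v=np.meshgrid(np.arange(w),np.arange(h)); K,P=c["K"],c["pose"]; Z=c["z_map"]
    p=np.stack([(u-K[0,2])/K[0,0]*Z,-(v-K[1,2])/K[1,1]*Z,-Z],-1); return p@P[:3,:3].T+P[:3,3]
def hsv(c): return cv2.cvtColor(c["img"],cv2.COLOR_RGB2HSV)
def rect(c,mask,z):
    """biggest blob's outer contour on plane z: minAreaRect and moment centroid"""
    cs,_=cv2.findContours(mask.astype(np.uint8),cv2.RETR_EXTERNAL,cv2.CHAIN_APPROX_NONE)
    k=max(cs,key=cv2.contourArea); w=ray(c,k[:,0],z)[:,:2].astype(np.float32)
    m=cv2.moments(w); r=cv2.minAreaRect(w)
    return dict(cen=np.round([m['m10']/m['m00'],m['m01']/m['m00']],1),rc=np.round(r[0],1),size=np.round(r[1],1),ang=round(r[2],2))
E
python3 - <<'E'
from h import *
t=dict(np.load("top0.npz"));s=dict(np.load("side0.npz"))
rows=[]
for c,bs in((t,[(240,210),(375,215),(120,215)]),(s,[(225,190),(315,280),(150,130)])):
    rows.append(np.hstack([cv2.resize(c["img"][y:y+100,x:x+133],(266*1,200),interpolation=cv2.INTER_CUBIC) if 0 else cv2.resize(c["img"][y:y+100,x:x+132],(264,200),interpolation=cv2.INTER_CUBIC) for x,y in bs]))
cv2.imwrite("pics/m1.png",np.vstack(rows)[:,:,::-1])
for n,c in(("top",t),("side",s)):
    W=cloud(c);H=hsv(c);z=W[...,2]
    b=(abs(H[...,0]-108.)<12)&(H[...,1]>120)&(W[...,0]>250)
    g=(abs(H[...,0]-62.)<12)&(H[...,1]>150)
    o=(H[...,0]<14)&(H[...,1]>180)&(W[...,1]>150)&(W[...,0]>200)&(W[...,1]<500)
    for nm,m,zz in(("blue",b,62),("green",g,65),("orange",o,90)):
        m2=m&(abs(z-zz)<6)
        print(n,nm,m.sum(),m2.sum(),"z med",np.median(z[m2]).round(1),z[m2].std().round(2),rect(c,m2,zz))
E
```

```text
top blue 1566 1447 z med 61.6 2.19 {'cen': array([527.2, -77.9]), 'rc': array([527.3, -78. ]), 'size': array([139.5, 126.3]), 'ang': 12.77}Traceback (most recent call last):
  File "<stdin>", line 14, in <module>
  File "h.py", line 17, in rect
    return dict(cen=np.round([m['m10']/m['m00'],m['m01']/m['m00']],1),rc=np.round(r[0],1),size=np.round(r[1],1),ang=round(r[2],2))
                              ~~~~~~~~^~~~~~~~~
ZeroDivisionError: float division by zero
```

View pics/m1.png

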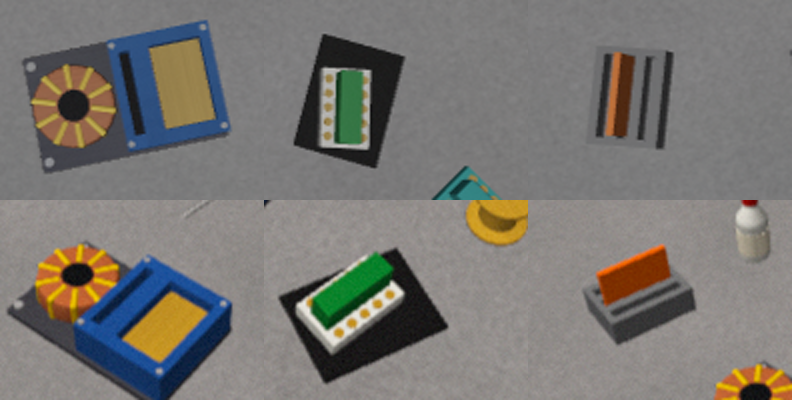

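The crops confirm the choice: white/green block on the pad, turquoise one outside it, and the orange plate in the middle of the rack's three slots.

```bash
python3 - <<'E'
from h import *
t=dict(np.load("top0.npz"));s=dict(np.load("side0.npz"))
for n,c,pts in(("top",t,[(416,268),(423,268),(165,262),(172,262),(331,252),(306,257),(408,268)]),("side",s,[(358,322),(205,166),(305,255),(290,238)])):
    H=hsv(c);W=cloud(c)
    for p in pts: print(n,p,H[p[1],p[0]],W[p[1],p[0]].round(1))
# hand-free hull measures
def win(c,x0,y0,x1,y1):
    m=np.zeros((480,640),bool);m[y0:y1,x0:x1]=1;return m
H=hsv(t);W=cloud(t);w=win(t,375,215,450,310)
g=w&(abs(H[...,0]-65.)<16)&(H[...,1]>100); print("top green",rect(t,g,65),np.median(W[g][:,2]))
wh=w&((H[...,2]>170)&(H[...,1]<60)|g|((abs(H[...,0]-20.)<10)&(H[...,1]>90)));print("top base",rect(t,wh,31))
w=win(t,325,225,352,285); y=w&(abs(H[...,0]-22.)<8)&(H[...,1]>90); print("seat",rect(t,y,47),np.median(W[y][:,2]))
w=win(t,296,232,316,280); k=w&(H[...,2]<60); print("slot",rect(t,k,62),np.median(W[k][:,2]))
w=win(t,140,230,200,300); o=w&(H[...,0]<14)&(H[...,1]>150); print("orange",o.sum(),rect(t,o&(H[...,2]>140),90),np.percentile(W[o][:,2],[5,50,95]))
H=hsv(s);W=cloud(s);w=win(s,315,280,420,370)
g=w&(abs(H[...,0]-65.)<16)&(H[...,1]>100); gt=g&(H[...,2]>np.percentile(H[...,2][g],50)); print("side green v",np.percentile(H[...,2][g],[5,25,50,75,95]))
m=g&(abs(W[...,2]-65)<4); print(rect(s,m,65))
m=win(s,225,190,350,295)&(abs(H[...,0]-108.)<12)&(H[...,1]>120)&(abs(W[...,2]-62)<5);print("side blue",rect(s,m,62))
m=win(s,150,130,240,200)&(H[...,0]<14)&(H[...,1]>150);print("side or",np.percentile(W[m][:,2],[2,50,98]))
p=W[m];p=p[np.abs(p[:,2]-65)<20];l=cv2.fitLine(p[:,:2].astype(np.float32),cv2.DIST_HUBER,0,.01,.01).ravel();print("plate line",l,p.mean(0))
E
```

```text
top (416, 268) [ 67 139 119] [ 492.9 -305.3   62.5]
top (423, 268) [ 59 110 114] [ 493.  -321.6   66.7]
top (165, 262) [ 11 197  79] [495.2 305.6  82. ]
top (172, 262) [135   5 112] [497.9 301.5  38. ]
top (331, 252) [ 21 125 153] [530.  -96.9  43.7]
top (306, 257) [130  26  29] [517.1 -34.4  32.4]
top (408, 268) [ 21 102 157] [ 494.2 -291.8   31.5]
side (358, 322) [ 68 235 130] [ 486.2 -310.5   68.7]
side (205, 166) [ 12 255 123] [500.9 309.3  65.7]
side (305, 255) [ 21 209 193] [524.8 -92.6  45.7]
side (290, 238) [107 206 151] [521.2 -40.9  63.3]
top green {'cen': array([ 492.1, -307.2]), 'rc': array([ 492.8, -307.2]), 'size': array([29.5, 88.3]), 'ang': 89.5} 64.06643240068729
top base {'cen': array([ 490.6, -308.4]), 'rc': array([ 493.2, -309.5]), 'size': array([55.3, 98. ]), 'ang': 89.46}
seat {'cen': array([ 529.3, -103.8]), 'rc': array([ 531.4, -107.9]), 'size': array([107.8,  52.3]), 'ang': 0.88} 44.692060684034914
slot {'cen': array([516.3, -33.5]), 'rc': array([516.4, -33.5]), 'size': array([99.7, 10.6]), 'ang': 12.48} 29.436497397050516
orange 383 {'cen': array([496.2, 309.3]), 'rc': array([497.2, 309.4]), 'size': array([ 7.4, 96.6]), 'ang': 87.43} [42.84328958 77.78675859 91.79353508]
side green v [ 55.  81. 128. 131. 135.]
{'cen': array([ 490.4, -310.3]), 'rc': array([ 489.7, -310.8]), 'size': array([28.3, 91.1]), 'ang': 88.66}
side blue {'cen': array([525.6, -78.8]), 'rc': array([525.3, -78.4]), 'size': array([143.6, 128.7]), 'ang': 13.41}
side or [38.78444328 66.76554931 91.97759072]
plate line [ 9.9904001e-01 -4.3807399e-02  4.9314804e+02  3.0875470e+02] [492.8783671  308.70430326  65.04693645]
```

```bash
cat > mv.py <<'E'
import json,os,sys,numpy as np
from scipy.spatial.transform import Rotation as Ro
F="cmd.json"
def load():
    if os.path.exists(F): d=json.load(open(F)); return np.array(d["p"]),Ro.from_rotvec(d["r"])
    return np.array([154.927,553.771,250.329]),Ro.from_rotvec([-.4272,-3.1120,0.0])
def apply(row):
    p,R=load(); p=p+R.apply(row[:3]); R=R*Ro.from_rotvec(row[3:],degrees=True)
    json.dump({"p":p.tolist(),"r":R.as_rotvec().tolist()},open(F,"w")); return p
def down(deg,R):
    """tool-down frame whose y axis lies on the line at deg+90, nearest to R"""
    a=np.radians(deg); best=None
    for s in(1,-1):
        y=s*np.array([-np.sin(a),np.cos(a),0]); z=np.array([0,0,-1.]); M=Ro.from_matrix(np.c_[np.cross(y,z),y,z])
        if best is None or (R.inv()*M).magnitude()<(R.inv()*best).magnitude(): best=M
    return best
def to(pos,deg):
    p,R=load(); M=down(deg,R)
    return np.r_[R.inv().apply(np.array(pos)-p),(R.inv()*M).as_rotvec(degrees=True)].round(1).tolist()
E
python3 - <<'E'
from mv import *
p,R=load();print(R.as_matrix().round(3)); print(to([450,250,250],-1), to([491.3,-308.7,150],-1))
E
```

```text
[[-0.963  0.269 -0.   ]
 [ 0.269  0.963  0.   ]
 [ 0.    -0.    -1.   ]]
[-366.0, -213.0, 0.2, -0.0, -0.0, -14.6] [-556.4, -739.9, 100.1, -0.0, -0.0, -14.6]
```

>>> carry_out:
  deltas:
    - [[-60,-35,0,0,0,-3],[-115,-67,0,0,0,-6],[-170,-99,0,0,0,-9],[-225,-131,0,0,0,-12],[-275,-160,0,0,0,-14.6],[-320,-186,0,0,0,-14.6],[-366,-213,0,0,0,-14.6],[-366,-213,0,0,0,-14.6]]
  jaw: 1

```text
time: 1.1
tool_pos: [452.1, 247.4, 249.7]
tool_rot: [-0.037, -3.141, 0.001]
ft_force: [-0.2, 0.1, 0.5]
opening: 85.3
gripper_force: 0.0
```

```bash
python3 - <<'E'
from mv import *
apply([-366,-213,0,0,0,-14.6]);print(load()[0],to([491.3,-308.7,150],-1))
from cell import robot;s=robot.get_state();print(s["tool_pos"],s["tool_rot"],s["ft_force"],s["time"])
E
```

```text
[449.99042249 250.02347619 250.19302768] [-51.4, -557.9, 100.1, 0.0, -0.0, -0.0]
[452.0706044  247.39275168 249.74207307] [-3.74231358e-02 -3.14128253e+00  1.06279367e-03] [-0.22370698  0.08918917  0.5212277 ] 1.1
```

>>> carry_out:
  deltas:
    - [[-5,-50,0,0,0,0],[-10,-110,0,0,0,0],[-16,-170,0,0,0,0],[-21,-230,0,0,0,0],[-27,-290,0,0,0,0],[-32,-350,0,0,0,0],[-38,-410,0,0,0,0],[-43,-460,0,0,0,0]]

```text
time: 2.1
tool_pos: [484.6, -211.6, 250.0]
tool_rot: [-0.028, -3.141, -0.001]
ft_force: [0.3, 1.4, 0.1]
opening: 85.6
gripper_force: 0.0
```

>>> carry_out:
  deltas:
    - [[-4,-50,40,0,0,0],[-8,-80,80,0,0,0],[-8,-98,100,0,0,0],[-8,-98,100,0,0,0],[-8,-98,100,0,0,0]]

```text
time: 2.72
tool_pos: [491.7, -307.8, 151.7]
tool_rot: [0.026, 3.14, -0.0]
ft_force: [0.3, 0.4, 0.1]
opening: 85.1
gripper_force: 0.0
```

```bash
python3 - <<'E'
from mv import *
apply([-43,-460,0,0,0,0]);apply([-8,-98,100,0,0,0]);print(load()[0],to([491.3,-308.7,54],-1))
from cell import robot;s=robot.get_state();print(s["tool_pos"],s["tool_rot"],s["time"])
from h import *
c=robot.capture("side");cv2.imwrite("pics/a1.png",cv2.resize(c["img"][200:400,270:470],(600,600),interpolation=2)[:,:,::-1])
E
```

```text
[ 490.88338677 -308.79963047  150.14553432] [-0.5, 0.1, 96.1, 0.0, -0.0, -0.0]
[ 491.68518407 -307.79360642  151.72289337] [ 2.59953052e-02  3.14014312e+00 -4.17228704e-04] 2.725
```

View pics/a1.png

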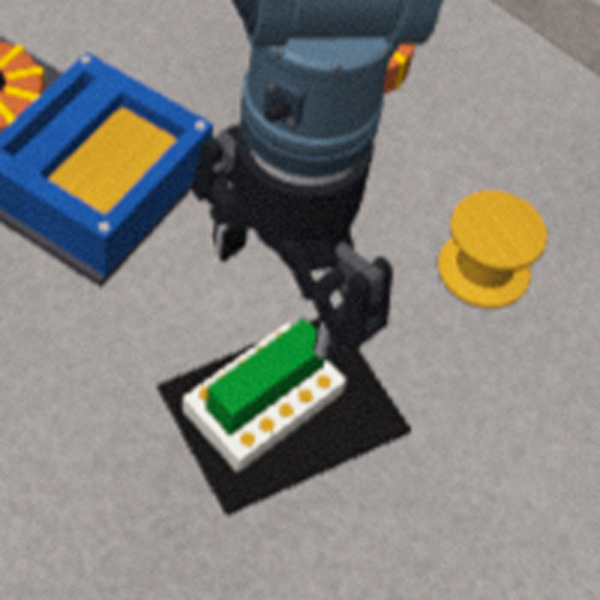

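The gripper hangs over the white/green block (centre about (265,390) in the crop), with its fingers on either side of the rib. Descending now.

>>> carry_out:
  deltas:
    - [[0,0,45,0,0,0],[0,0,80,0,0,0],[0,0,96,0,0,0],[0,0,96,0,0,0]]

```text
time: 3.28
tool_pos: [491.0, -308.0, 54.5]
tool_rot: [-0.027, -3.141, -0.001]
ft_force: [-0.4, 0.3, 0.9]
opening: 85.4
gripper_force: 0.0
```

>>> carry_out:
  deltas:
    - [[0,0,0,0,0,0],[0,0,0,0,0,0],[0,0,0,0,0,0],[0,0,0,0,0,0],[0,0,0,0,0,0],[0,0,0,0,0,0]]
  jaw: 0
  squeeze: 70

```text
time: 4.03
tool_pos: [491.7, -309.5, 55.3]
tool_rot: [0.028, 3.14, -0.002]
ft_force: [0.2, -0.0, 5.2]
opening: 27.1
gripper_force: 70.6
```

>>> carry_out:
  deltas:
    - [[0,0,-30,0,0,0],[0,0,-70,0,0,0],[0,0,-100,0,0,0],[0,0,-100,0,0,0]]

```text
time: 4.53
tool_pos: [492.2, -309.7, 156.1]
tool_rot: [0.028, 3.138, -0.004]
ft_force: [0.1, 0.0, -2.5]
opening: 27.1
gripper_force: 69.6
```

```bash
python3 - <<'E'
from mv import *
apply([0,0,96,0,0,0]);apply([0,0,-100,0,0,0]);print(load()[0],to([530.5,-95.9,130],13))
E
```

```text
[ 490.88500183 -308.79985218  154.14553398] [-35.8, 213.6, 24.1, 0.0, -0.0, -14.0]
```

>>> carry_out:
  deltas:
    - [[-6,35,0,0,0,-3],[-15,90,0,0,0,-7],[-25,145,0,0,0,-11],[-33,195,5,0,0,-14],[-36,214,24,0,0,-14],[-36,214,24,0,0,-14],[-36,214,24,0,0,-14]]

```text
time: 5.4
tool_pos: [530.0, -95.8, 129.3]
tool_rot: [0.354, -3.12, -0.001]
ft_force: [-0.9, -0.2, -2.7]
opening: 26.8
gripper_force: 69.6
```

```bash
python3 - <<'E'
from mv import *
apply([-36,214,24,0,0,-14]);print(load()[0])
from cell import robot;s=robot.get_state();print(s["tool_pos"],s["tool_rot"],s["time"])
from h import *
for n in("side","top"):
    c=robot.capture(n);np.savez(n+"1.npz",**c)
    cv2.imwrite(f"pics/b{n}.png",c["img"][:,:,::-1])
    H=hsv(c);W=cloud(c);w=np.zeros((480,640),bool);w[150:330,200:400]=1
    g=w&(abs(H[...,0]-65.)<16)&(H[...,1]>100);wh=w&(H[...,2]>170)&(H[...,1]<50)
    print(n,g.sum(),wh.sum(),np.median(W[g],0) if g.any() else 0)
c=np.load("side1.npz");t=np.load("top1.npz")
cv2.imwrite("pics/b.png",np.hstack([cv2.resize(c["img"][150:300,220:370],(400,400),interpolation=2),cv2.resize(t["img"][180:330,240:390],(400,400),interpolation=2)])[:,:,::-1])
E
```

```text
[530.7269699  -95.48221853 130.14126872]
[529.98564785 -95.83072081 129.26299871] [ 3.53900561e-01 -3.11953633e+00 -6.57931507e-04] 5.4
side 403 243 [ 505.73624988 -105.60487355  138.29057046]
top 0 0 0
```

View pics/b.png

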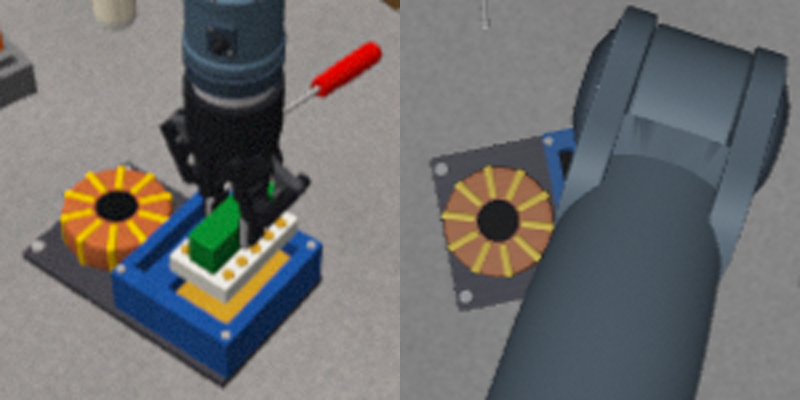

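The block hangs level over the recess in the side view (left half, bottom corner at (225,300)). The top view is blocked by the arm, so I measure the block's edges against the housing in the side view.

```bash
python3 - <<'E'
from h import *
c=dict(np.load("side1.npz"));c0=dict(np.load("side0.npz"))
def lowedges(c,mask,z,nm):
    """lower silhouette of mask: left (-x face) and right (-y face) edges as lines on plane z"""
    cs,_=cv2.findContours(mask.astype(np.uint8),0,cv2.CHAIN_APPROX_NONE);k=max(cs,key=cv2.contourArea)[:,0]
    cols=range(k[:,0].min(),k[:,0].max()+1);lo=np.array([[u,k[k[:,0]==u][:,1].max()] for u in cols])
    i=lo[:,1].argmax();n=len(lo)
    L=lo[max(0,int(i*.15)):int(i*.85)];Rr=lo[i+int((n-i)*.15):i+int((n-i)*.8)]
    out=[]
    for e in(L,Rr):
        w=ray(c,e+[0,.5],z)[:,:2].astype(np.float32);vx,vy,x,y=cv2.fitLine(w,cv2.DIST_HUBER,0,.01,.01).ravel()
        out.append((np.degrees(np.arctan2(vy,vx)),np.array([x,y])))
    print(nm,"corner px",lo[i],"ang",[round(float(o[0]),1) for o in out]);return out
a=np.radians(13);ex=np.array([np.cos(a),np.sin(a)]);ey=np.array([-np.sin(a),np.cos(a)])
H=hsv(c);w=np.zeros((480,640),bool);w[220:270,275:340]=1
wh=w&(H[...,1]<70)&(H[...,2]>95); wh=cv2.morphologyEx(wh.astype(np.uint8),3,np.ones((3,3)))
# upper-left/grey bench excluded by window; housing near edges (base of blue wall at z=12)
b=lowedges(c,wh,86.3,"white")
H0=hsv(c0);w=np.zeros((480,640),bool);w[190:300,225:350]=1
W0=cloud(c0);bl=w&(abs(H0[...,0]-108.)<12)&(H0[...,1]>120)
top=bl&(abs(W0[...,2]-62)<5); top=cv2.morphologyEx(top.astype(np.uint8),3,np.ones((3,3)))
h=lowedges(c0,top,62,"housing top")
h2=lowedges(c0,bl,12,"housing foot")
print("block centre local x,y",b[0][1]@ex+50,b[1][1]@ey+30)
for q in(h,h2): print("recess local x,y",q[0][1]@ex+70,q[1][1]@ey+46)
for nm,p in(("topcam recess",[527.2+18*.225,-77.9-18*.974]),("tcp",[530,-95.8])): print(nm,np.array(p)@ex,np.array(p)@ey)
vis=c["img"].copy();vis[wh>0]=[255,0,255];cv2.imwrite("pics/w.png",cv2.resize(vis[190:280,250:350],(500,450),interpolation=0)[:,:,::-1])
E
```

```text
white corner px [303 262] ang [-74.4, 11.9]
housing top corner px [304 280] ang [-77.6, 11.6]
housing foot corner px [304 291] ang [-77.5, 12.5]
block centre local x,y 495.2453987937254 -211.66253421229223
recess local x,y 493.5573510631938 -212.37485943553298
recess local x,y 496.2920525742239 -211.3521607107332
topcam recess 496.1665678990124 -212.49133164276284
tcp 494.86582333003236 -212.56871100867397
```

View pics/w.png

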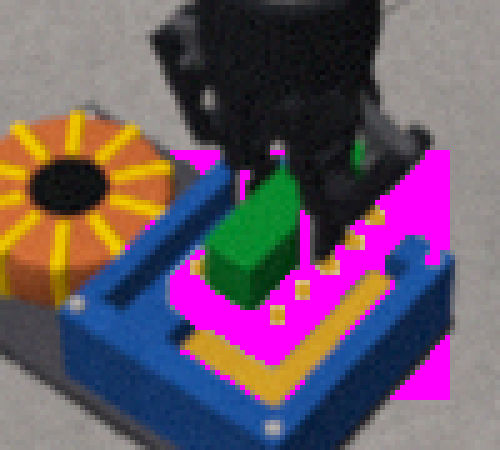

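Block and recess centres agree to within 1 mm, and the chassis yaw is about 12.5°. Going down with force checks.

>>> carry_out:
  deltas:
    - [[0,0,8,0,0,0.5],[0,0,16,0,0,0.5],[0,0,20,0,0,0.5],[0,0,24,0,0,0.5],[0,0,28,0,0,0.5],[0,0,28,0,0,0.5]]
  squeeze: 100

```text
time: 6.25
tool_pos: [530.6, -95.3, 102.0]
tool_rot: [0.341, -3.123, -0.0]
ft_force: [-1.0, -0.6, -1.8]
opening: 26.2
gripper_force: 100.9
```

>>> carry_out:
  deltas:
    - [[0,0,3,0,0,0],[0,0,5,0,0,0],[0,0,7,0,0,0],[0,0,8.5,0,0,0],[0,0,10,0,0,0],[0,0,11.5,0,0,0],[0,0,13,0,0,0],[0,0,13,0,0,0]]

```text
time: 7.25
tool_pos: [530.8, -95.5, 90.9]
tool_rot: [-0.341, 3.122, -0.001]
ft_force: [-4.4, 1.0, 10.6]
opening: 26.5
gripper_force: 103.1
```

>>> carry_out:
  deltas:
    - [[0,0,1,0,0,0],[0,0,2,0,0,0],[0,0,3,0,0,0],[0,0,4,0,0,0],[0,0,5,0,0,0],[0,0,6,0,0,0],[0,0,7,0,0,0],[0,0,8,0,0,0]]

```text
time: 8.25
tool_pos: [531.0, -95.4, 86.3]
tool_rot: [-0.341, 3.121, -0.002]
ft_force: [-15.5, 4.5, 40.7]
opening: 26.6
gripper_force: 107.3
```

>>> carry_out:
  deltas:
    - [[0,0,1,0,0,0],[0,0,2,0,0,0],[0,0,3,0,0,0],[0,0,3,0,0,0]]

```text
time: 8.75
tool_pos: [531.1, -95.5, 86.2]
tool_rot: [-0.341, 3.119, -0.003]
ft_force: [-21.6, 5.3, 57.8]
opening: 26.7
gripper_force: 109.6
```

>>> carry_out:
  deltas:
    - [[0,0,-4,0,0,0],[0,0,-7,0,0,0],[0,0,-7,0,0,0]]

```text
time: 9.12
tool_pos: [531.4, -95.6, 86.4]
tool_rot: [-0.341, 3.121, -0.001]
ft_force: [-3.1, 1.3, 10.4]
opening: 26.7
gripper_force: 103.2
```

>>> carry_out:
  deltas:
    - [[0,0,0,0,0,0],[0,0,0,0,0,0],[0,0,0,0,0,0],[0,0,0,0,0,0]]
  jaw: 0.8

```text
time: 9.62
tool_pos: [530.8, -95.4, 85.0]
tool_rot: [0.341, -3.123, -0.0]
ft_force: [0.1, -0.8, 0.0]
opening: 68.4
gripper_force: 0.0
```

>>> carry_out:
  deltas:
    - [[0,0,-30,0,0,0],[0,0,-85,0,0,0],[0,0,-115,0,0,0],[0,0,-115,0,0,0]]

```text
time: 10.12
tool_pos: [532.9, -96.1, 203.1]
tool_rot: [-0.341, 3.117, -0.004]
ft_force: [0.2, -0.2, -0.7]
opening: 68.1
gripper_force: 0.0
```

```bash
python3 - <<'E'
from mv import *
apply([0,0,28-.0,0,0,.5])
for d in(13,8,3,-7,-115): apply([0,0,d,0,0,0])
print(load()[0],to([495,309.2,180],-2.5))
from cell import robot;s=robot.get_state();print(s["tool_pos"],s["tool_rot"],s["time"],s["opening"])
E
```

```text
[530.75523351 -95.48609841 200.1412629 ] [-52.5, 402.9, 20.2, 0.0, -0.0, 15.0]
[532.86957576 -96.07875604 203.13923102] [-0.34064214  3.117377   -0.00357108] 10.125 68.12911891793804
```

>>> carry_out:
  deltas:
    - [[-6,45,0,0,0,2],[-14,105,0,0,0,4],[-22,165,0,0,0,6],[-30,225,0,0,0,9],[-37,285,5,0,0,12],[-45,345,10,0,0,15],[-52.5,395,20,0,0,15],[-52.5,403,20,0,0,15]]

```text
time: 11.12
tool_pos: [493.1, 311.7, 177.5]
tool_rot: [-0.062, -3.137, 0.002]
ft_force: [-0.1, -0.9, -0.3]
opening: 68.4
gripper_force: 0.0
```

```bash
python3 - <<'E'
from mv import *
apply([-52.5,403,20,0,0,15])
from cell import robot;s=robot.get_state();print(s["tool_pos"],s["tool_rot"],s["time"],s["opening"])
from h import *
c=robot.capture("side");t=robot.capture("top");np.savez("side2.npz",**c);np.savez("top2.npz",**t)
r=lambda c,x,y:cv2.resize(c["img"][y:y+100,x:x+133],(400,300),interpolation=2)
cv2.imwrite("pics/d.png",np.vstack([np.hstack([r(c,225,190),r(t,240,210)]),np.hstack([r(c,150,110),r(t,110,210)])])[:,:,::-1])
W=cloud(c);H=hsv(c)
a=np.radians(12.5);ex=np.array([np.cos(a),np.sin(a)]);ey=np.array([-np.sin(a),np.cos(a)])
for n,m in(("white",(H[...,1]<60)&(H[...,2]>150)),("blue",(abs(H[...,0]-108.)<12)&(H[...,1]>120)&(H[...,2]>120))):
    L=(W[...,:2]-[530.4,-95.7]); x=L@ex;y=L@ey
    k=m&(abs(x)<75)&(abs(y)<45)&(W[...,2]>30)
    print(n,k.sum(),np.percentile(W[...,2][k],[10,50,90]).round(1))
E
```

```text
[493.06888163 311.68296744 177.54582931] [-6.23629261e-02 -3.13739028e+00  2.02153677e-03] 11.125 68.36620072459705
white 281 [60.1 62.2 64.4]
blue 692 [60.7 62.7 64.6]
```

View pics/d.png

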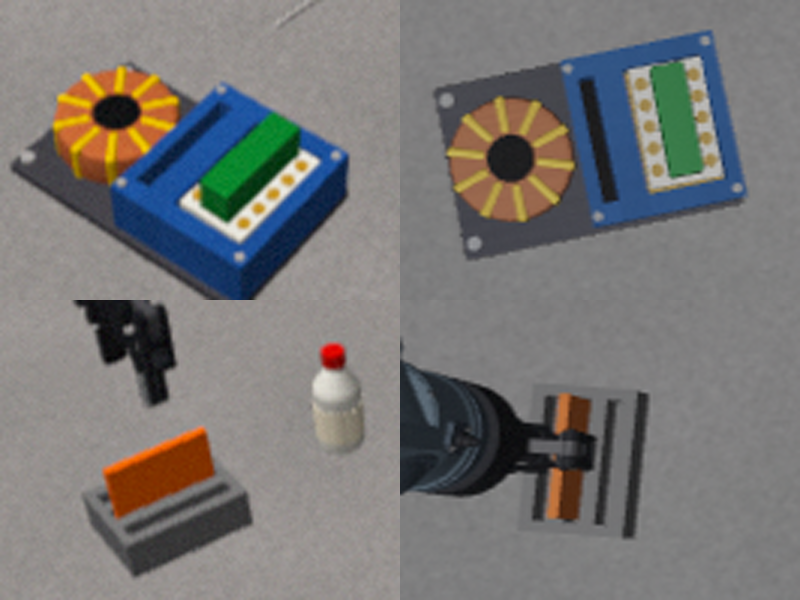

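The block sits flush in the recess: rim at 62.2 mm against the housing's 62.7 mm. The gripper stands over the plate (top view, lower right panel, about (570,450)). Grasping it.

>>> carry_out:
  deltas:
    - [[0,0,0,0,0,0],[0,0,45,0,0,0],[0,0,85,0,0,0],[0,0,105,0,0,0],[0,0,105,0,0,0]]

```text
time: 11.85
tool_pos: [493.9, 307.1, 73.8]
tool_rot: [-0.073, -3.137, 0.003]
ft_force: [0.5, -0.9, 0.2]
opening: 68.5
gripper_force: 0.0
```

>>> carry_out:
  deltas:
    - [[0,0,0,0,0,0],[0,0,0,0,0,0],[0,0,0,0,0,0],[0,0,0,0,0,0],[0,0,0,0,0,0],[0,0,0,0,0,0],[0,0,0,0,0,0]]
  jaw: 0
  squeeze: 50

```text
time: 12.72
tool_pos: [495.7, 309.6, 76.2]
tool_rot: [0.069, 3.139, 0.001]
ft_force: [-0.7, -0.5, 6.0]
opening: 7.3
gripper_force: 50.4
```

>>> carry_out:
  deltas:
    - [[0,0,-15,0,0,0],[0,0,-45,0,0,0],[0,0,-90,0,0,0],[0,0,-110,0,0,0],[0,0,-110,0,0,0]]

```text
time: 13.35
tool_pos: [496.3, 310.1, 187.6]
tool_rot: [0.069, 3.137, 0.003]
ft_force: [0.3, 0.4, -1.2]
opening: 7.2
gripper_force: 49.4
```

```bash
python3 - <<'E'
from mv import *
apply([0,0,105,0,0,0]);apply([0,0,-110,0,0,0]);print(load()[0])
a=np.radians(12.5);ex=np.array([np.cos(a),np.sin(a)]);ey=np.array([-np.sin(a),np.cos(a)])
sl=np.array([530.4,-95.7])+64*ey;print("slot",sl,to([*sl,170],12.5))
E
```

```text
[495.01169445 309.34566187 185.17813228]
slot [516.54786471 -33.21705554] [-36.7, -341.3, 15.2, 0.0, -0.0, -15.0]
```

>>> carry_out:
  deltas:
    - [[-4,-35,0,0,0,-2],[-10,-90,0,0,0,-4],[-16,-150,0,0,0,-7],[-23,-210,0,0,0,-10],[-30,-270,0,0,0,-13],[-35,-325,10,0,0,-15],[-36.7,-341.3,30,0,0,-15],[-36.7,-341.3,30,0,0,-15]]

```text
time: 14.35
tool_pos: [514.3, -33.9, 152.7]
tool_rot: [0.336, -3.118, -0.003]
ft_force: [-0.3, -0.6, -0.5]
opening: 7.5
gripper_force: 49.4
```

>>> carry_out:
  deltas:
    - [[0,0,0,0,0,0],[0,0,0,0,0,0]]

```text
time: 14.6
tool_pos: [516.9, -32.1, 155.8]
tool_rot: [-0.344, 3.122, 0.0]
ft_force: [0.7, 0.3, -0.4]
opening: 7.2
gripper_force: 49.4
```

```bash
python3 - <<'E'
from mv import *
apply([-36.7,-341.3,30,0,0,-15]);print(load()[0])
from cell import robot;s=robot.get_state();print(s["tool_pos"],s["tool_rot"],s["time"])
from h import *
c=robot.capture("side");np.savez("side3.npz",**c)
H=hsv(c);W=cloud(c);w=np.zeros((480,640),bool);w[120:270,220:350]=1
o=w&(H[...,0]<14)&(H[...,1]>180)&(W[...,2]>80);ys,xs=np.nonzero(o)
print(o.sum(),xs.min(),xs.max(),ys.min(),ys.max())
v=c["img"].copy();v[o]=[255,0,255]
cv2.imwrite("pics/e.png",np.hstack([cv2.resize(i[150:270,225:325],(400,480),interpolation=0) for i in(c["img"],v)])[:,:,::-1])
E
```

```text
[516.58090372 -33.24109567 155.15043233]
[516.93953317 -32.12976968 155.8218529 ] [-3.43915731e-01  3.12194277e+00  1.48445963e-04] 14.6
621 245 348 125 242
```

View pics/e.png

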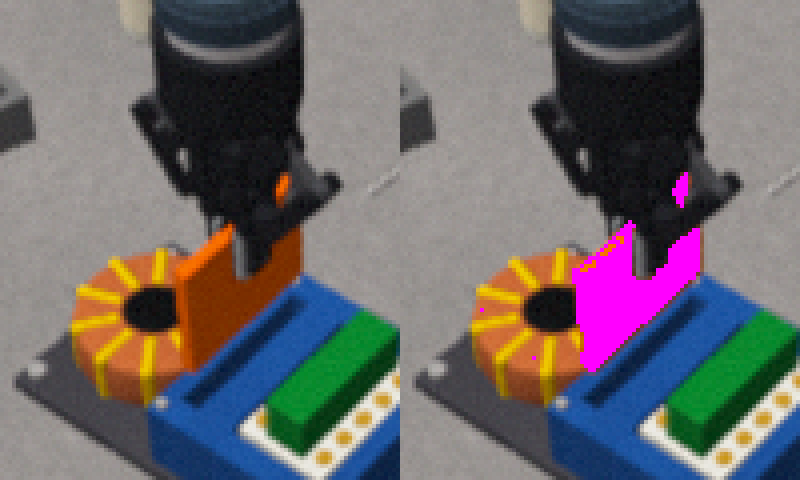

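The plate hangs upright above the slot, its lower edge running from about (193,370) to (300,285) in the 4x crop. I measure that edge against the slot.

```bash
python3 - <<'E'
from h import *
c=dict(np.load("side3.npz"));c2=dict(np.load("side2.npz"));t2=dict(np.load("top2.npz"))
a=np.radians(12.5);ex=np.array([np.cos(a),np.sin(a)]);ey=np.array([-np.sin(a),np.cos(a)])
loc=lambda p:np.c_[p[:,:2]@ex,p[:,:2]@ey]
H=hsv(c);W=cloud(c);w=np.zeros((480,640),bool);w[195:245,268:303]=1
o=(w&(H[...,0]<14)&(H[...,1]>180)&(W[...,2]>75)).astype(np.uint8)
lo=np.array([[u,np.nonzero(o[:,u])[0].max()+.5] for u in range(276,298)])
for z in(88.8,89.8,90.8):
    q=loc(ray(c,lo,z)); f=np.polyfit(q[:,0]-494,q[:,1],1); print("z",z,"lower edge y centre",(f[1]+4*1).round(2),"slope deg",np.degrees(f[0]).round(2),"resid",np.std(q[:,1]-np.polyval(f,q[:,0]-494)).round(2))
ends=[(273.3,242.3),(300.0,220.5)];
ys,xs=np.nonzero(o);low=[(xs.min(),ys[xs==xs.min()].max()),(xs[ys>ys.max()-2].mean(),ys.max()+.5)];print(low)
print("end corners local x",loc(ray(c,ends,89.8)).round(1).tolist())
# slot mouth in the same camera: dark pixels in the blue top, and its near rim edge
for n,cc,win in(("side",c2,(192,258,262,302)),("top",t2,(232,282,296,316))):
    Hh=hsv(cc);v=Hh[...,2];m=np.zeros((480,640),np.uint8);r0,r1,c0,c1=win
    m[r0:r1,c0:c1]=((v<95)if n=="side" else(v<60))[r0:r1,c0:c1]
    cs,_=cv2.findContours(m,0,cv2.CHAIN_APPROX_NONE);k=max(cs,key=cv2.contourArea);q=loc(ray(cc,k[:,0],62)).astype(np.float32)
    print(n,"slot local x",np.percentile(q[:,0],[2,98]).round(1),"y",np.percentile(q[:,1],[2,50,98]).round(1))
print("tcp",np.array([516.94,-32.13])@ex,np.array([516.94,-32.13])@ey,"cmd",np.array([516.58,-33.24])@ex,np.array([516.58,-33.24])@ey)
E
```

```text
z 88.8 lower edge y centre -140.14 slope deg 0.26 resid 0.5
z 89.8 lower edge y centre -140.73 slope deg 0.26 resid 0.5
z 90.8 lower edge y centre -141.33 slope deg 0.26 resid 0.5
[(np.int64(268), np.int64(220)), (np.float64(272.5), np.float64(242.5))]
end corners local x [[449.7, -145.8], [540.1, -151.7]]
side slot local x [447.4 543.5] y [-148.6 -143.  -137.8]
top slot local x [447.9 546. ] y [-149.5 -144.5 -139.2]
tcp 497.73225312474716 -143.25468473792637 cmd 497.14053859071265 -144.26045504481178
```

```bash
python3 - <<'E'
from cell import robot
from h import *
s=robot.get_state();c=robot.capture("side");np.savez("side4.npz",**c);print(s["tool_pos"])
a=np.radians(12.5);ex=np.array([np.cos(a),np.sin(a)]);ey=np.array([-np.sin(a),np.cos(a)])
loc=lambda p:np.c_[p[:,:2]@ex,p[:,:2]@ey]
print("tcp local",loc(s["tool_pos"][None]).round(1))
H=hsv(c);W=cloud(c);w=np.zeros((480,640),bool);w[195:246,266:306]=1
o=(w&(H[...,0]<14)&(H[...,1]>180)&(W[...,2]>75)).astype(np.uint8)
lo=np.array([[u,np.nonzero(o[:,u])[0].max()+.5] for u in range(276,298)])
L=np.polyfit(lo[:,0],lo[:,1],1)
R=np.array([[np.nonzero(o[r])[0].max()+.5,r] for r in range(206,217)]);print("right cols",R[:,0])
V=H[...,2].astype(float);print("row 225 V",V[225,266:280],"row 235",V[235,266:280])
for r in range(238,248): print(r,"".join("#" if x else "." for x in o[r,264:290]) if r<246 else "")
pr=np.polyfit(R[:,1],R[:,0],1);u=(L[1]*pr[0]+pr[1])/(1-L[0]*pr[0]);q=(u,L[0]*u+L[1])
print("right corner",q,loc(ray(c,[q],89.8)).round(1),"-> x centre",loc(ray(c,[q],89.8))[0,0]-50)
f=loc(ray(c,lo,89.8));print("y centre",np.median(f[:,1])+4)
d=W[o>0];d=d[(d[:,2]>92)];m=loc(d);print("depth face y vs z",np.polyfit(d[:,2],m[:,1],1))
E
```

```text
[517.02460923 -32.19018142 155.88685615]
tcp local [[ 497.8 -143.3]]
right cols [299.5 299.5 299.5 299.5 299.5 299.5 299.5 299.5 299.5 299.5 299.5]
row 225 V [ 19.  14.  42. 165. 188. 167. 134. 124. 127. 128. 125. 124. 120. 122.] row 235 [203. 203. 224. 238. 198. 184. 159. 130. 124. 126. 123. 125. 124. 123.]
238 ......########............
239 ......#######.............
240 .......#####..............
241 .......####...............
242 ........##................
243 ..........................
244 ..........................
245 ..........................
246 
247 
right corner (np.float64(299.50000000000006), np.float64(217.4263128176171)) [[ 547.1 -144.5]] -> x centre 497.148987116438
y centre -140.69931764142842
depth face y vs z [-9.77660188e-03 -1.44387996e+02]
```

>>> carry_out:
  deltas:
    - [[0.8,-1.3,5,0,0,0],[0.8,-1.3,12,0,0,0],[0.8,-1.3,20,0,0,0],[0.8,-1.3,25,0,0,0],[0.8,-1.3,28,0,0,0],[0.8,-1.3,31,0,0,0],[0.8,-1.3,34,0,0,0],[0.8,-1.3,34,0,0,0]]

```text
time: 15.7
tool_pos: [516.0, -34.6, 121.1]
tool_rot: [0.341, -3.123, -0.0]
ft_force: [-0.6, 0.6, -1.1]
opening: 7.4
gripper_force: 49.4
```

>>> carry_out:
  deltas:
    - [[0,0,4,0,0,0],[0,0,8,0,0,0],[0,0,12,0,0,0],[0,0,16,0,0,0],[0,0,19,0,0,0],[0,0,22,0,0,0],[0,0,24,0,0,0],[0,0,24,0,0,0]]

```text
time: 16.7
tool_pos: [516.0, -34.6, 97.2]
tool_rot: [0.341, -3.123, -0.0]
ft_force: [-0.3, -0.2, -1.0]
opening: 7.2
gripper_force: 49.4
```

>>> carry_out:
  deltas:
    - [[0,0,1,0,0,0],[0,0,2,0,0,0],[0,0,3,0,0,0],[0,0,4,0,0,0],[0,0,5,0,0,0],[0,0,5,0,0,0]]

```text
time: 17.45
tool_pos: [516.4, -34.8, 96.2]
tool_rot: [-0.341, 3.121, -0.002]
ft_force: [-10.7, 1.0, 27.1]
opening: 7.0
gripper_force: 54.1
```

The plate is on the slot floor: TCP 96.2 = 30 + 66 mm, at 27 N. Unload, open partway so the fingers clear the rib, then lift.

>>> carry_out:
  deltas:
    - [[0,0,-3,0,0,0],[0,0,-4.5,0,0,0],[0,0,-4.5,0,0,0]]

```text
time: 17.82
tool_pos: [516.2, -34.7, 96.5]
tool_rot: [0.341, -3.123, -0.0]
ft_force: [0.4, 0.7, -1.2]
opening: 7.5
gripper_force: 49.4
```

>>> carry_out:
  deltas:
    - [[0,0,0,0,0,0],[0,0,0,0,0,0],[0,0,0,0,0,0],[0,0,0,0,0,0],[0,0,0,0,0,0]]
  jaw: 0.35

```text
time: 18.45
tool_pos: [516.2, -34.7, 96.8]
tool_rot: [-0.341, 3.123, 0.0]
ft_force: [0.1, -0.1, -0.4]
opening: 29.9
gripper_force: 0.0
```

>>> carry_out:
  deltas:
    - [[0,0,-15,0,0,0],[0,0,-50,0,0,0],[0,0,-100,0,0,0],[0,30,-130,0,0,0],[0,90,-130,0,0,0],[0,150,-130,0,0,0],[0,200,-130,0,0,0],[0,200,-130,0,0,0]]

```text
time: 19.45
tool_pos: [472.1, 163.4, 228.0]
tool_rot: [-0.35, 3.121, 0.001]
ft_force: [0.3, -0.1, 0.8]
opening: 30.0
gripper_force: 0.0
```

```bash
python3 - <<'E'
from cell import robot
from h import *
c=robot.capture("side");t=robot.capture("top")
r=lambda c,x,y:cv2.resize(c["img"][y:y+120,x:x+133],(400,361),interpolation=2)
cv2.imwrite("pics/f.png",np.hstack([r(c,225,175),r(t,240,200)])[:,:,::-1])
W=cloud(c);H=hsv(c);o=(H[...,0]<14)&(H[...,1]>180)&(abs(W[...,1]+33)<25)&(abs(W[...,0]-516)<70)&(W[...,2]>70)
print(o.sum(),np.percentile(W[o],[2,50,98],axis=0).round(1).tolist(),robot.get_state()["opening"])
g=(abs(H[...,0]-65.)<16)&(H[...,1]>100)&(H[...,2]>110)&(W[...,1]>-200);print("rib top z",np.median(W[...,2][g]))
w=(H[...,1]<60)&(H[...,2]>150)&(abs(W[...,0]-530)<55)&(abs(W[...,1]+96)<40)&(W[...,2]>30);print("rim z",np.median(W[...,2][w]))
E
```

```text
413 [[466.7, -47.8, 71.0], [509.8, -38.0, 94.2], [563.1, -26.1, 112.3]] 29.817173098722044
rib top z 96.42059253367648
rim z 62.36902786902942
```

View pics/f.png

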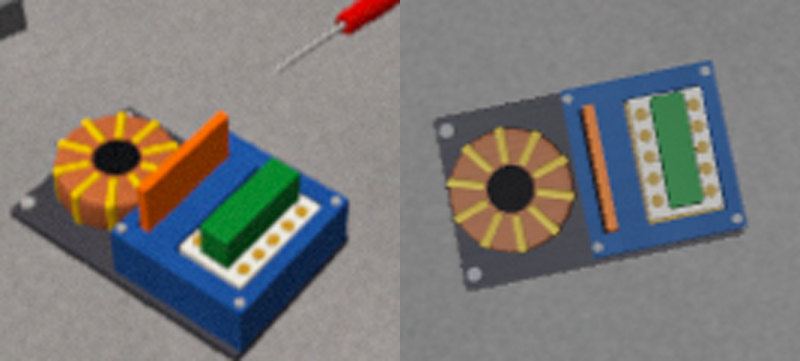

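The plate stands upright in the slot (side view, about (185,175)) with its top at about 110–112 mm. The block's rim is flush at about 62 mm, and the arm is clear.

```bash
python3 -c "
from cell import robot
print(robot.sign_off())"
```

```text
the job is handed in; nothing more can be done
None
```

The job is handed in: the terminal block is pressed flush in the recess, the barrier plate stands fully home in the slot, the arm is clear and I saw no bystander disturbed; it took about 19.5 s.

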